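Put three mixed-up things back in their own places on the garage bench

TASK

The kettlebell, the mug and the carabiner are standing in each other's places: using the empty white board to park one of them on the way, put the kettlebell upright in the middle of the square black rubber mat, the mug upright in the middle of the round dark wooden coaster, and the carabiner flat in the middle of the shallow aluminium tray, lying lengthwise along it. Keep the mug upright throughout and set it down without dropping it. Leave the lacrosse ball, the hex key and the round steel tin where they are.

Things in the scene. Friction and masses are not known exactly. Their poses are not given: they have to be found in the camera images.
- kettlebell: Small green kettlebell, 0.75 kg: bell 86 mm across and 76 mm high on a flat 60 mm foot, loop handle on top, 125 mm high in all. The handle's straight top bar runs along the y axis: round, 18 mm thick, 60 mm long, centre line 116 mm above the foot, 30 mm of free space under it. Origin: centre of the underside, z up. Starts upright in the aluminium tray, turned any way.
- mug: White ceramic mug, about 0.25 kg, open at the top, 66 mm in diameter and 85 mm high, with a handle on its +y side (so the body is free to be gripped across its x axis). Origin: centre of its underside, z up. At the start it stands on the black rubber mat, turned any way.
- carabiner: Aluminium carabiner lying flat, about 90 g, a closed loop of round 12 mm bar, 96 mm long along its x axis and 56 mm wide along its y axis; the two long sides are straight for 60 mm. Origin: centre of the loop, on its underside, z up. At the start it lies on the wooden coaster, turned any way.
- rubber_mat: Black rubber mat, fixed, square 130 x 130 mm, 10 mm thick: the kettlebell's place. Origin: centre of its underside (bench level), sides along x and y.
- coaster: Round dark wooden coaster, fixed, 104 mm in diameter, 8 mm thick: the mug's place. Origin: centre of its underside (bench level).
- parts_tray: Shallow open aluminium tray, fixed, 160 mm long (its x axis) and 132 mm wide (its y axis), walls 3 mm thick with the rim 11 mm above the bench: the carabiner's place. Its inner floor is 3 mm above the bench. Origin: centre of its underside (bench level).
- offcut: Empty white laminate board, fixed, 170 mm (x axis) x 120 mm (y axis), 16 mm thick: the free spot for parking. Origin: centre of its underside (bench level).
- lacrosse_ball_center (a point): Centre of a yellow lacrosse ball, 63 mm in diameter, resting in a low black rubber ring between the places, its top about 67 mm above the bench. To be left alone.
- hex_key: Stainless steel hex key lying flat, L-shaped, 8 mm thick, long arm along its x axis, about 115 x 43 mm. Origin: on the long arm, on its underside. To be left alone.
- wax_tin: Round steel tin lying flat, closed, 80 mm in diameter, 28 mm high. Origin: centre of its underside. To be left alone.
Not all that is in view belongs to the job. Leave any blue, green or turquoise look-alike of the coaster alone.

How it is judged:
By the outcome, as a careful person would: the job done as asked, in the order asked, and still so for the second after the job is handed in, with the robot touching nothing.
It also fails if it takes over 122 s, if anything falls off the work surface, if the arm or the gripper's body presses on something with over 40 N, if the wrist force passes 120 N, or if a joint passes its speed limit or range.

ROBOT

A 6-joint arm with a two-finger parallel gripper is mounted at the origin on the work surface. World frame = base frame: x ahead of the robot, y to its left, z up, the work surface at z = 0. Lengths are in mm, angles in rad, forces in N, time in s.
With the tool pointing down it reaches from about 300 to 775 mm from the base axis. Payload 14.6 kg.
Tool frame: the origin (TCP) lies at the very end of the fingers, on their centre line; the grasp point (between the pads) lies manip.grip_depth behind it (manip.grip_depth is the distance from the TCP to the grasp point, in mm); x points along the fingers, z is the direction in which the jaws open and shut, and the axes are right-handed (so a half turn about x gives the same grasp; the last joint's range is limited). The gripper opens to 94 mm and grips with 3 to 60 N. Pads are 16 mm wide; open, the fingers measure 119 mm over their backs; the gripper's body (75 mm by 177 mm) begins 78 mm behind the grasp point.
Start: joints at [1.283, 0.3, 1.521, -0, 1.321, -0.067], TCP at [120.454, 536.638, 205.446] pointing down, gripper open.
Joint ranges: [-3.03, 3.03], [-0.79, 2.21], [0.23, 2.52], [-1.04, 4.18], [0, 3.07], [-2.55, 2.55]. Speed limits (rad/s): [2.22, 2.22, 2.57, 3.14, 3.14, 3.14].

INTERFACE

Orientations are given as [roll, pitch, yaw] about the fixed x, y, z axes, in that order (R = Rz(yaw) Ry(pitch) Rx(roll)).
In Python, from cell import manip gives the robot as it stands.
- The arm moves only by the tool step_arm, never from a script. Its argument "commands" is one flat list of numbers, 7 for each row, row after row: the shift along the tool's x, y, z in m, then the turn, a rotation vector about the tool's x, y, z in degrees, then the finger opening in m, from 0 to 0.094. A call has 1 to 5 rows; each row shifts and turns the commanded pose from where the row before left it, along the tool's axes as they then stand; what a row does not reach is not made up. A row lasts 1/8 s, in which the tool goes at most 62.5 mm and 10.7 degrees, less where a joint would pass 70% of its speed; a pose out of reach is approached as far as the arm can. A call with a gripper value outside its range is refused whole. The fingers move at their own pace and stop on an object; "squeeze" is the grip in N (left out, the last holds). Time passes only in rows, so rows that do not move let the fingers close. It gives the time, the measured TCP pose, the force and the opening at its end, in the units of the state.
- manip.read_state(): the state, without advancing time (a new reading comes with each control period).
- manip.camera(name): name is "side" or "top"; returns the picture (400x640x3 uint8, red, green, blue); there is no depth.
- manip.camera_model(name): a dict with "intrinsics" (3x3 intrinsics, pixels), "origin" and "orientation" of the camera in the world. Camera axes: x right, y up, looking along -z (the intrinsics and any distortion apply to the point x, -y, -z); pixel columns grow to the right and rows downward; lengths in mm; the calibration is good to about 2 mm. A picture is of the moment at which its call begins. camera_model takes no time and is no camera call.
- manip.sign_off(): hands the job in, once; it reports no verdict.
Trained networks look in the newest picture that a camera, given by its name, has taken for a name from the list of things; names that differ only in an ending like _2 or _b are one class to them, and where a whole thing is asked for, a point or a joint stands for the part that bears it (a point fixed in the world has none). Each returns a list of dicts, best first, with "score" (0 to 1); they miss things now and then, are a little off and sometimes report something else, mostly with a low value. They report only what shows in the picture. A call takes as long as a camera call. They do not tell look-alikes from the thing itself.
- manip.find_in(thing, camera): "centre" ([row, column] in pixels, amid what is visible of it).
- manip.outline_of(thing, camera): "pixels" (400x640 bool, what is visible of it) and "centre" ([row, column] in pixels, amid what is visible of it).
The state is a dict: "clock": time; "joints": joint angles; "qd": joint speeds; "effort": joint torques, N m; "eef_pos": TCP position; "eef_rot": TCP orientation; "wrist_force": force on the tool from outside, world axes, zero at the start; "moment": the same for the moment, N m; "finger_gap": finger opening in mm.
Only numpy, scipy, OpenCV 4.12 (cv2) and the standard library are available. Lean on these libraries where they do the work, as an engineer would, in place of code of your own. Each camera call takes 0.05 s, during which the arm holds its last target. There are 200 camera calls.

## Working session

There is one attempt and no reset: what is moved stays moved. The work goes in short steps, Python scripts to look and compute and a tool call to move; the robot and the scene stay as the last step left them, time stands still between calls to the robot, and variables do not carry over. Pictures are saved under pics/ and viewed, about 12 in all and at most 16, crops included, and the job is handed in when it is done.

Besides the shell and the picture viewer there is one more tool, called after "Request:" as name(argument=value, ...) on one line, values as JSON. step_arm: Moves the arm, as the interface text tells. Its arguments: {"type":"object","properties":{"commands":{"type":"array"},"squeeze":{"type":"number"}},"required":["commands"]}

```bash
mkdir -p pics; ls; python3 - <<'E'
from cell import manip
import cv2
print(manip.read_state()); print(manip.grip_depth)
for n in("top","side"):
    im=manip.camera(n); cv2.imwrite(f"pics/{n}0.png",im[:,:,::-1]); print(n,manip.camera_model(n))
    for t in "kettlebell mug carabiner rubber_mat coaster parts_tray offcut lacrosse_ball_center hex_key wax_tin".split():
        print(t,[(round(d['score'],2),[round(float(v)) for v in d['centre']]) for d in manip.find_in(t,n)][:4])
E
```

```text
pics
{'clock': 0.0, 'joints': array([ 1.28339643e+00,  3.00510045e-01,  1.52160685e+00, -3.65489128e-05,
        1.32067552e+00, -6.65786782e-02]), 'qd': array([ 0.00117778,  0.00205527,  0.00048378,  0.00058728, -0.00070933,
        0.00091616]), 'effort': array([-2.73032223e-03, -5.31816101e+01, -3.52727115e+01,  7.07295584e-02,
        2.43866391e-02, -7.31057071e-05]), 'eef_pos': array([120.39149987, 536.3864461 , 204.85406357]), 'eef_rot': array([ 3.1045119 ,  1.56959604, -1.82868923]), 'wrist_force': array([-0.64324128,  0.14822469, -0.77673513]), 'moment': array([-0.01165526,  0.024071  , -0.00977371]), 'finger_gap': 94.14234790716907}
18.8
top {'intrinsics': array([[435.38422832,   0.        , 314.85096709],
       [  0.        , 435.38422832, 200.18174212],
       [  0.        ,   0.        ,   1.        ]]), 'origin': array([ 447.74994305,   10.34414696, 1100.76260322]), 'orientation': array([ 0.1239636 , -0.00473617, -1.58029171])}
kettlebell [(0.69, [184, 261])]
mug [(0.76, [246, 162]), (0.42, [201, 252])]
carabiner [(0.67, [210, 369])]
rubber_mat [(0.95, [260, 178])]
coa
[... 368 characters left out ...]
        , 396.61234792, 199.86482881],
       [  0.        ,   0.        ,   1.        ]]), 'origin': array([282.09662004, 762.8714433 , 545.27190209]), 'orientation': array([ 1.02744547, -0.00822953, -2.78690217])}
kettlebell [(0.77, [226, 272]), (0.4, [204, 307])]
mug [(0.73, [323, 298]), (0.55, [296, 192])]
carabiner [(0.73, [188, 333]), (0.71, [159, 381])]
rubber_mat [(0.66, [201, 309]), (0.62, [359, 311])]
coaster [(0.9, [191, 337]), (0.86, [202, 390]), (0.8, [180, 284]), (0.69, [232, 386])]
parts_tray [(0.75, [149, 328]), (0.7, [253, 278]), (0.16, [205, 310])]
offcut [(0.79, [160, 384])]
lacrosse_ball_center [(0.65, [204, 310])]
hex_key [(0.73, [301, 188])]
wax_tin [(0.62, [149, 330])]
```

View pics/top0.png

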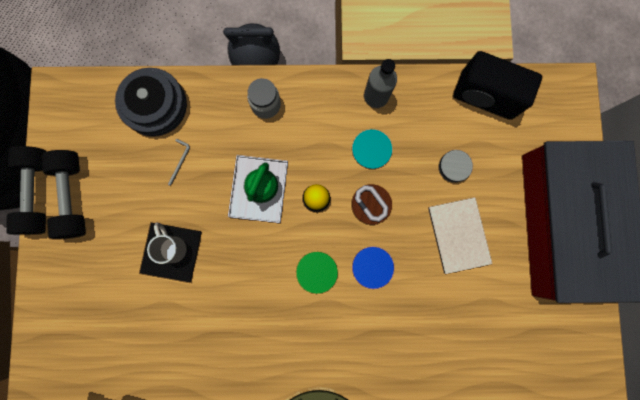

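View pics/side0.png

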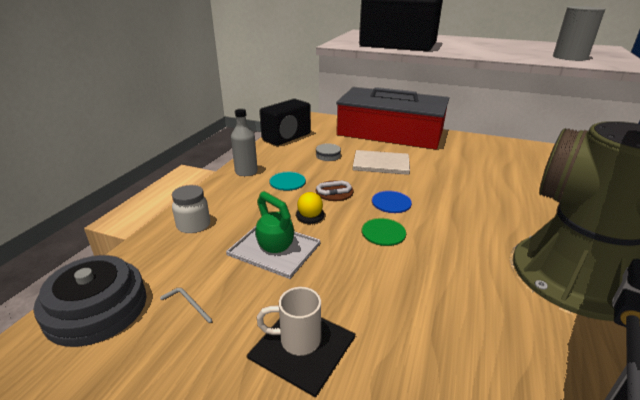

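The coaster candidates in the top view are turquoise (148,371), green (274,319), blue (264,372) and dark brown wood carrying the carabiner (204,373). The last one fits the description. Next I measure poses and confirm it in a crop.

```bash
cat > h.py <<'E'
from cell import manip
import numpy as np, cv2
from scipy.spatial.transform import Rotation as R
def cam(n):
    m=manip.camera_model(n); return m["intrinsics"],np.array(m["origin"]),R.from_euler("xyz",m["orientation"]).as_matrix()
def world(rc,z,n="top"):
    K,o,M=cam(n); rc=np.atleast_2d(rc).astype(float)
    d=np.c_[(rc[:,1]-K[0,2])/K[0,0],-(rc[:,0]-K[1,2])/K[1,1],-np.ones(len(rc))]@M.T
    return o+d*((z-o[2])/d[:,2])[:,None]
def pix(p,n="top"):
    K,o,M=cam(n); c=(np.atleast_2d(p)-o)@M
    return np.c_[K[1,2]-K[1,1]*c[:,1]/-c[:,2],K[0,2]+K[0,0]*c[:,0]/-c[:,2]]
def rect(mask,z,n="top"):
    w=world(np.argwhere(mask),z,n)[:,:2].astype(np.float32)
    return cv2.minAreaRect(w),w
def outlines(t,n="top"): return manip.outline_of(t,n)
def pose():
    s=manip.read_state(); M=R.from_euler("xyz",s["eef_rot"]).as_matrix()
    return s,M
E
python3 - <<'E'
from h import *
s,M=pose(); print(np.round(M,3))
im=manip.camera("top"); manip.camera("side")
for t,z in dict(rubber_mat=10,coaster=8,parts_tray=11,offcut=16,carabiner=14,wax_tin=28,hex_key=4,kettlebell=60,mug=45).items():
    for d in outlines(t)[:4]:
        if d["score"]<.4: continue
        (c,wh,a),w=rect(d["pixels"],z); print(t,round(d["score"],2),np.round(d["centre"]),"rect",np.round(c,1),np.round(wh,1),round(a,1),"n",len(w))
for d in outlines("lacrosse_ball_center")[:1]: print("ball",world(d["centre"],40))
K=lambda r,c,h,w:cv2.resize(im[r:r+h,c:c+w],None,fx=4,fy=4,interpolation=cv2.INTER_CUBIC)
cv2.imwrite("pics/crops.png",np.vstack([np.hstack([K(145,220,75,75),K(215,135,75,75)]),np.hstack([K(170,335,75,75),K(195,422,75,75)])])[:,:,::-1])
E
```

```text
[[-0.    -0.976  0.219]
 [ 0.     0.219  0.976]
 [-1.     0.     0.   ]]
rubber_mat 0.72 [261. 176.] rect [456.7 365.6] [135.6 131.9] 78.7 n 1888
rubber_mat 0.64 [202. 373.] rect [ 568.7 -141.3] [ 91.8 101.6] 38.9 n 814
coaster 0.95 [149. 373.] rect [ 715.3 -143. ] [100.6  99.8] 89.5 n 1248
coaster 0.94 [265. 371.] rect [ 415.6 -137.7] [102.1  98.2] 89.4 n 1349
coaster 0.89 [201. 372.] rect [ 570.9 -138.7] [ 96.2 103.8] 36.4 n 876
coaster 0.76 [268. 317.] rect [404.2   3.5] [ 98.3 101.7] 36.4 n 1356
parts_tray 0.66 [200. 252.] rect [614.3 149.3] [136.3 162.6] 83.3 n 2283
offcut 0.75 [235. 460.] rect [ 491.6 -354.6] [168.8 124.9] 11.7 n 3316
offcut 0.4 [207. 368.] rect [ 574.  -136.5] [95.6 56.4] 35.7 n 459
carabiner 0.94 [207. 369.] rect [ 574.  -136.5] [95.8 56. ] 35.4 n 431
wax_tin 0.64 [165. 455.] rect [ 663.1 -348.1] [79.2 84.2] 43.0 n 858
hex_key 0.59 [166. 178.] rect [683.3 354. ] [ 29.1 118.9] 79.8 n 80
hex_key 0.49 [184. 261.] rect [625.7 144.5] [90.7 85.7] 28.2 n 962
kettlebell 0.84 [186. 259.] rect [615.4 138.3] [85.4 84.6] 30.5 n 982
kettlebell 0.68 [204. 368.] rect [ 568.1 -130.5] [90.1 55.5] 34.1 n 441
mug 0.93 [246. 161.] rect [468.7 371.5] [104.   78.4] 52.1 n 978
ball [[583.78558091   3.90773463  40.        ]]
```

View pics/crops.png

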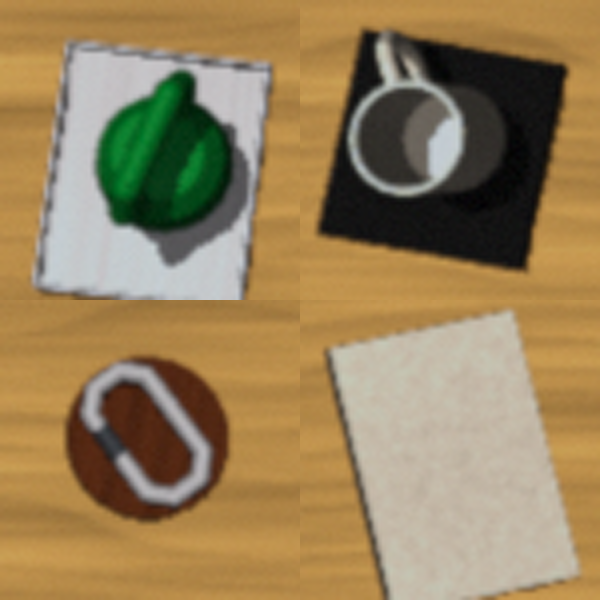

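The wooden coaster with the carabiner, lower left crop, is confirmed. The kettlebell's bar and the mug's handle are both clear in the crops. Now positions and the first move plan.

```bash
cat >> h.py <<'E'
def plan(rows,open_,p,jaw,off=0.0):
    """print rows moving TCP to p with jaw direction angle (deg, mod 180 as nearest to given turn)"""
    s,M=pose(); cur=np.degrees(np.arctan2(M[1,2],M[0,2])); d=(cur-jaw)
    d=(d+180)%360-180 if abs(d)>200 else d
    v=(np.array(p)-s["eef_pos"])/rows; th=cur; out=[]
    for i in range(rows):
        a=np.radians(th); z=np.array([np.cos(a),np.sin(a),0]); x=np.array([0,0,-1.]); y=np.cross(z,x)
        out+=[round(float(x@v)/1000,4),round(float(y@v)/1000,4),round(float(z@v)/1000,4),round(d/rows,1),0,0,open_]
        th-=d/rows
    print("pos",np.round(s["eef_pos"],1),"jaw",round(cur,1),"gap",round(s["finger_gap"],1),"F",np.round(s["wrist_force"],1),"t",round(s["clock"],2),"tilt",np.round(M[:,0],3), "j",np.round(s["joints"],2))
    for i in range(0,len(out),35): print(out[i:i+35])
E
python3 - <<'E'
from h import *
c=lambda x,y,r0,c0:[r0+y/4-.4,c0+x/4-.4]
a=world([c(182,82,145,220),c(122,212,145,220)],123); print("bar ends",a,a.mean(0),np.degrees(np.arctan2(*(a[0]-a[1])[[1,0]])))
m=world([c(407-300,138,215,135)],95);h=world([c(395-300,50,215,135)],75); print("mug",m,h,np.degrees(np.arctan2(*(h-m)[0][[1,0]])))
print(np.round(pix([[613,149,123],[457,365,95]]),1))
plan(15,0.094,[574,-136.5,110],-54.6)
E
```

```text
bar ends [[651.31789176 117.45903841 123.        ]
 [576.72646555 151.04123284 123.        ]] [614.02217865 134.25013563 123.        ] -24.2379985302442
mug [[463.17138477 357.27842734  95.        ]] [[514.98938587 372.97142484  75.        ]] 16.848851324429518
[[181.8 251.1]
 [251.8 157.9]]
pos [120.5 536.6 205.5] jaw 77.3 gap 94.1 F [-0.8  0.8  0.2] t 1.7 tilt [ 0.  0. -1.] j [ 1.28  0.3   1.52 -0.    1.32 -0.07]
[0.0064, -0.0393, -0.0372, np.float64(8.8), 0, 0, 0.094, 0.0064, -0.0446, -0.0307, np.float64(8.8), 0, 0, 0.094, 0.0064, -0.0487, -0.0235, np.float64(8.8), 0, 0, 0.094, 0.0064, -0.0518, -0.0158, np.float64(8.8), 0, 0, 0.094, 0.0064, -0.0536, -0.0077, np.float64(8.8), 0, 0, 0.094]
[0.0064, -0.0541, 0.0006, np.float64(8.8), 0, 0, 0.094, 0.0064, -0.0534, 0.0088, np.float64(8.8), 0, 0, 0.094, 0.0064, -0.0514, 0.0169, np.float64(8.8), 0, 0, 0.094, 0.0064, -0.0482, 0.0246, np.float64(8.8), 0, 0, 0.094, 0.0064, -0.0439, 0.0316, np.float64(8.8), 0, 0, 0.094]
[0.0064, -0.0385, 0.038, np.float64(8.8), 0, 0, 0.094, 0.0064, -0.0323, 0.0434, np.float64(8.8), 0, 0, 0.094, 0.0064, -0.0253, 0.0479, np.float64(8.8), 0, 0, 0.094, 0.0064, -0.0176, 0.0512, np.float64(8.8), 0, 0, 0.094, 0.0064, -0.0096, 0.0533, np.float64(8.8), 0, 0, 0.094]
```

Request:
step_arm(commands=[0.006,-0.039,-0.037,8.8,0,0,0.094,0.006,-0.045,-0.031,8.8,0,0,0.094,0.006,-0.049,-0.024,8.8,0,0,0.094,0.006,-0.052,-0.016,8.8,0,0,0.094,0.006,-0.054,-0.008,8.8,0,0,0.094])

```text
clock: 2.33
eef_pos: [272.5, 309.2, 175.5]
eef_rot: [0.131, 1.57, 0.709]
wrist_force: [1.0, 0.7, 0.3]
finger_gap: 93.9
```

Request:
step_arm(commands=[0.006,-0.054,0.001,8.8,0,0,0.094,0.006,-0.053,0.009,8.8,0,0,0.094,0.006,-0.051,0.017,8.8,0,0,0.094,0.006,-0.048,0.025,8.8,0,0,0.094,0.006,-0.044,0.032,8.8,0,0,0.094])

```text
clock: 2.95
eef_pos: [424.8, 85.9, 145.5]
eef_rot: [0.354, 1.57, 0.163]
wrist_force: [0.9, 0.5, 0.1]
finger_gap: 94.0
```

Request:
step_arm(commands=[0.006,-0.038,0.038,8.8,0,0,0.094,0.006,-0.032,0.043,8.8,0,0,0.094,0.006,-0.025,0.048,8.8,0,0,0.094,0.006,-0.018,0.051,8.8,0,0,0.094,0.006,-0.01,0.053,8.8,0,0,0.094])

```text
clock: 3.58
eef_pos: [575.0, -137.8, 115.3]
eef_rot: [0.791, 1.571, -0.168]
wrist_force: [-0.5, 0.6, -0.5]
finger_gap: 93.8
```

```bash
python3 - <<'E'
from h import *
plan(5,0.094,[574,-136.5,50],-54.6)
E
```

```text
pos [ 575.  -137.8  115.3] jaw -54.9 gap 93.8 F [-0.5  0.6 -0.5] t 3.58 tilt [ 0. -0. -1.] j [-0.3   0.48  1.5   0.    1.17  0.66]
[0.0131, -0.0, -0.0003, np.float64(-0.1), 0, 0, 0.094, 0.0131, -0.0, -0.0003, np.float64(-0.1), 0, 0, 0.094, 0.0131, -0.0, -0.0003, np.float64(-0.1), 0, 0, 0.094, 0.0131, -0.0, -0.0003, np.float64(-0.1), 0, 0, 0.094, 0.0131, -0.0, -0.0003, np.float64(-0.1), 0, 0, 0.094]
```

Request:
step_arm(commands=[0.03,0,0,0,0,0,0.085,0.03,0,0,0,0,0,0.085,0.025,0,0,0,0,0,0.085,0.014,0,0,0,0,0,0.085,0.004,0,0,0,0,0,0.085])

```text
clock: 4.2
eef_pos: [574.1, -136.1, 12.0]
eef_rot: [-2.478, 1.57, 2.852]
wrist_force: [0.2, 0.7, -0.0]
finger_gap: 85.4
```

Request:
step_arm(commands=[0,0,0,0,0,0,0.065,0.001,0,0,0,0,0,0.045,0,0,0,0,0,0,0.045,0,0,0,0,0,0,0.045,0,0,0,0,0,0,0.045], squeeze=20)

```text
clock: 4.82
eef_pos: [574.5, -136.3, 12.0]
eef_rot: [0.599, 1.57, -0.355]
wrist_force: [-0.2, -0.1, 4.1]
finger_gap: 55.3
```

```bash
python3 - <<'E'
from h import *
plan(10,0.045,[491,-354,90],-78)
im=manip.camera("top");cv2.imwrite("pics/g1.png",cv2.resize(im[150:270,300:500],None,fx=3,fy=3)[:,:,::-1])
E
```

```text
pos [ 574.5 -136.3   12. ] jaw -54.7 gap 55.3 F [-0.2 -0.1  4.1] t 4.83 tilt [ 0.001 -0.    -1.   ] j [-0.29  0.61  1.56 -0.    0.97  0.66]
[-0.0078, -0.0194, 0.0129, np.float64(2.3), 0, 0, 0.045, -0.0078, -0.0189, 0.0137, np.float64(2.3), 0, 0, 0.045, -0.0078, -0.0183, 0.0145, np.float64(2.3), 0, 0, 0.045, -0.0078, -0.0177, 0.0152, np.float64(2.3), 0, 0, 0.045, -0.0078, -0.0171, 0.0159, np.float64(2.3), 0, 0, 0.045]
[-0.0078, -0.0164, 0.0166, np.float64(2.3), 0, 0, 0.045, -0.0078, -0.0157, 0.0172, np.float64(2.3), 0, 0, 0.045, -0.0078, -0.015, 0.0179, np.float64(2.3), 0, 0, 0.045, -0.0078, -0.0142, 0.0185, np.float64(2.3), 0, 0, 0.045, -0.0078, -0.0135, 0.019, np.float64(2.3), 0, 0, 0.045]
```

View pics/g1.png

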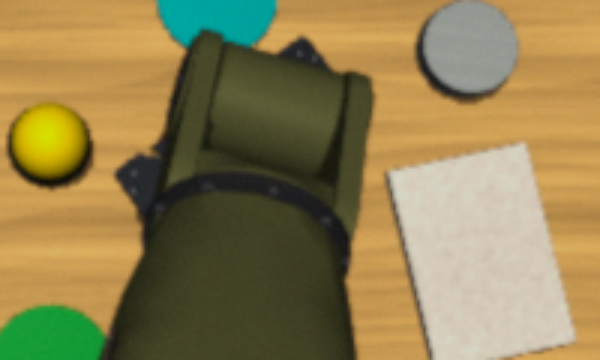

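Request:
step_arm(commands=[-0.015,0,0,0,0,0,0.045,-0.03,0,0,0,0,0,0.045,-0.033,0,0,0,0,0,0.045,0,0,0,0,0,0,0.045])

```text
clock: 5.38
eef_pos: [575.3, -136.4, 92.3]
eef_rot: [0.672, 1.566, -0.281]
wrist_force: [-0.2, 0.0, -1.7]
finger_gap: 55.3
```

Request:
step_arm(commands=[0,-0.019,0.013,2.3,0,0,0.045,0,-0.019,0.014,2.3,0,0,0.045,0,-0.018,0.0145,2.3,0,0,0.045,0,-0.018,0.015,2.3,0,0,0.045,0,-0.017,0.016,2.3,0,0,0.045])

```text
clock: 6.0
eef_pos: [532.1, -245.5, 88.3]
eef_rot: [-2.496, 1.569, 2.631]
wrist_force: [0.8, 0.0, -1.7]
finger_gap: 55.0
```

Request:
step_arm(commands=[0,-0.0165,0.0165,2.3,0,0,0.045,0,-0.0155,0.017,2.3,0,0,0.045,0,-0.015,0.018,2.3,0,0,0.045,0,-0.014,0.0185,2.3,0,0,0.045,0,-0.0135,0.019,2.3,0,0,0.045])

```text
clock: 6.62
eef_pos: [491.3, -354.8, 88.9]
eef_rot: [-2.488, 1.57, 2.438]
wrist_force: [-0.2, -0.2, -2.2]
finger_gap: 55.2
```

```bash
python3 - <<'E'
from h import *
plan(5,0.045,[491,-354,20.5],-78)
E
```

```text
pos [ 491.3 -354.8   88.9] jaw -77.8 gap 55.2 F [-0.2 -0.2 -2.2] t 6.62 tilt [-0.001  0.001 -1.   ] j [-0.69  0.54  1.47  0.    1.14  0.67]
[0.0137, -0.0, -0.0002, np.float64(0.0), 0, 0, 0.045, 0.0137, -0.0, -0.0002, np.float64(0.0), 0, 0, 0.045, 0.0137, -0.0, -0.0002, np.float64(0.0), 0, 0, 0.045, 0.0137, -0.0, -0.0002, np.float64(0.0), 0, 0, 0.045, 0.0137, -0.0, -0.0002, np.float64(0.0), 0, 0, 0.045]
```

Lower, check, and release.

Request:
step_arm(commands=[0.025,0,0,0,0,0,0.045,0.025,0,0,0,0,0,0.045,0.013,0,0,0,0,0,0.045,0.004,0,0,0,0,0,0.045,0.001,0,0,0,0,0,0.045])

```text
clock: 7.25
eef_pos: [492.1, -354.2, 21.9]
eef_rot: [0.66, 1.57, -0.696]
wrist_force: [0.3, 0.0, -0.7]
finger_gap: 55.3
```

Request:
step_arm(commands=[0,0,0,0,0,0,0.06,0,0,0,0,0,0,0.07,0,0,0,0,0,0,0.07,-0.02,0,0,0,0,0,0.075,-0.04,0,0,0,0,0,0.094])

```text
clock: 7.88
eef_pos: [491.4, -353.6, 82.2]
eef_rot: [-2.482, 1.569, 2.446]
wrist_force: [0.2, 0.4, 0.7]
finger_gap: 81.7
```

Request:
step_arm(commands=[-0.04,0,0,0,0,0,0.094,-0.04,0,0,0,0,0,0.094,-0.04,0,0,0,0,0,0.094,-0.01,0,0,0,0,0,0.094])

```text
clock: 8.38
eef_pos: [492.5, -354.4, 215.5]
eef_rot: [0.666, 1.565, -0.689]
wrist_force: [-0.1, -0.3, 0.2]
finger_gap: 94.1
```

```bash
python3 - <<'E'
from h import *
# mug axis x at handle-90
plan(20,0.094,[463,358,200],-73)
E
```

```text
pos [ 492.5 -354.4  215.5] jaw -77.6 gap 94.1 F [-0.1 -0.3  0.2] t 8.38 tilt [ 0.004 -0.004 -1.   ] j [-0.68  0.42  1.34 -0.    1.38  0.67]
[0.0008, 0.0062, -0.0351, np.float64(-0.2), 0, 0, 0.094, 0.0008, 0.0063, -0.0351, np.float64(-0.2), 0, 0, 0.094, 0.0008, 0.0065, -0.0351, np.float64(-0.2), 0, 0, 0.094, 0.0008, 0.0066, -0.035, np.float64(-0.2), 0, 0, 0.094, 0.0008, 0.0067, -0.035, np.float64(-0.2), 0, 0, 0.094]
[0.0008, 0.0069, -0.035, np.float64(-0.2), 0, 0, 0.094, 0.0008, 0.007, -0.0349, np.float64(-0.2), 0, 0, 0.094, 0.0008, 0.0072, -0.0349, np.float64(-0.2), 0, 0, 0.094, 0.0008, 0.0073, -0.0349, np.float64(-0.2), 0, 0, 0.094, 0.0008, 0.0075, -0.0349, np.float64(-0.2), 0, 0, 0.094]
[0.0008, 0.0076, -0.0348, np.float64(-0.2), 0, 0, 0.094, 0.0008, 0.0077, -0.0348, np.float64(-0.2), 0, 0, 0.094, 0.0008, 0.0079, -0.0348, np.float64(-0.2), 0, 0, 0.094, 0.0008, 0.008, -0.0347, np.float64(-0.2), 0, 0, 0.094, 0.0008, 0.0082, -0.0347, np.float64(-0.2), 0, 0, 0.094]
[0.0008, 0.0083, -0.0347, np.float64(-0.2), 0, 0, 0.094, 0.0008, 0.0084, -0.0346, np.float64(-0.2), 0, 0, 0.094, 0.0008, 0.0086, -0.0346, np.float64(-0.2), 0, 0, 0.094, 0.0008, 0.0087, -0.0346, np.float64(-0.2), 0, 0, 0.094, 0.0008, 0.0089, -0.0345, np.float64(-0.2), 0, 0, 0.094]
```

Request:
step_arm(commands=[0.001,0.0085,-0.0467,-0.3,0,0,0.094,0.001,0.0085,-0.0467,-0.3,0,0,0.094,0.001,0.0085,-0.0467,-0.3,0,0,0.094,0.001,0.009,-0.0467,-0.3,0,0,0.094,0.001,0.009,-0.0467,-0.3,0,0,0.094])

```text
clock: 9.0
eef_pos: [481.3, -115.0, 206.2]
eef_rot: [-2.129, 1.57, 2.825]
wrist_force: [1.1, -0.0, 0.2]
finger_gap: 94.3
```

Request:
step_arm(commands=[0.001,0.0095,-0.0465,-0.3,0,0,0.094,0.001,0.0095,-0.0465,-0.3,0,0,0.094,0.001,0.01,-0.0465,-0.3,0,0,0.094,0.001,0.01,-0.0465,-0.3,0,0,0.094,0.001,0.0105,-0.0465,-0.3,0,0,0.094])

```text
clock: 9.62
eef_pos: [471.3, 122.4, 201.3]
eef_rot: [-1.57, 1.57, -2.873]
wrist_force: [0.7, -0.2, -0.2]
finger_gap: 93.7
```

Request:
step_arm(commands=[0.001,0.0105,-0.0462,-0.3,0,0,0.094,0.001,0.011,-0.0462,-0.3,0,0,0.094,0.001,0.011,-0.0462,-0.3,0,0,0.094,0.001,0.0115,-0.0462,-0.3,0,0,0.094,0.001,0.012,-0.0462,-0.3,0,0,0.094])

```text
clock: 10.25
eef_pos: [461.7, 359.8, 196.2]
eef_rot: [-1.166, 1.57, -2.442]
wrist_force: [0.9, -0.0, 0.4]
finger_gap: 93.8
```

```bash
python3 - <<'E'
from h import *
plan(1,0.094,[463,358,200],-73)
im=manip.camera("top"); sd=manip.camera("side")
for d in outlines("carabiner")[:3]:
    (c,wh,a),w=rect(d["pixels"],22); print("carab",round(d["score"],2),np.round(d["centre"]),np.round(c,1),np.round(wh,1),round(a,1))
# side view prediction of mug rim centre & mat centre for hypothesised poses
d=outlines("mug","side")
for e in d[:2]:
    r=np.argwhere(e["pixels"]); print("mug side",round(e["score"],2),e["centre"],r.min(0),r.max(0))
p=pix([[463,358,95],[457,365,95],[463,358,10],[457,365,10],[456.7,365.6,10]],"side"); print(np.round(p,1))
a=sd[270:390,230:380]; a=cv2.resize(a,None,fx=4,fy=4,interpolation=cv2.INTER_CUBIC)
cv2.imwrite("pics/s1.png",a[:,:,::-1])
E
```

```text
pos [461.7 359.8 196.2] jaw -73.1 gap 93.8 F [ 0.9 -0.   0.4] t 10.25 tilt [-0.001 -0.    -1.   ] j [ 0.6   0.39  1.43 -0.    1.33  1.88]
[-0.0038, 0.0007, 0.0021, np.float64(-0.1), 0, 0, 0.094]
carab 0.96 [238. 455.] [ 490.5 -352. ] [97.1 56.9] 12.2
carab 0.51 [165. 454.] [ 665.5 -348.9] [76.  84.8] 43.6
mug side 0.82 [323.2, 293.8] [286 257] [354 321]
[[301.3 299.4]
 [305.5 301.2]
 [338.6 300.4]
 [342.9 302.1]
 [343.2 302.2]]
```

View pics/s1.png

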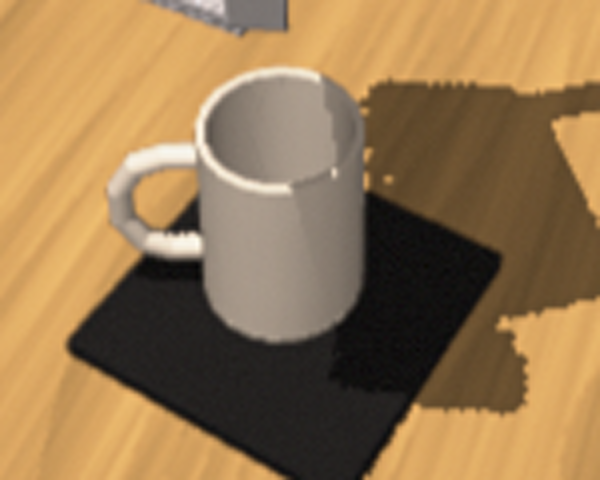

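Request:
step_arm(commands=[0.04,0,0.001,0,0,0,0.094,0.04,0,0,0,0,0,0.094,0.035,0,0,0,0,0,0.094,0.025,0,0,0,0,0,0.094,0.011,0,0,0,0,0,0.094])

```text
clock: 11.08
eef_pos: [462.4, 356.0, 44.4]
eef_rot: [-1.21, 1.569, -2.488]
wrist_force: [0.9, -0.1, 0.4]
finger_gap: 94.0
```

Request:
step_arm(commands=[0,0,0,0,0,0,0.08,0,0,0,0,0,0,0.072,0,0,0,0,0,0,0.068,0,0,0,0,0,0,0.064,0,0,0,0,0,0,0.058], squeeze=20)

```text
clock: 11.7
eef_pos: [462.8, 357.5, 46.2]
eef_rot: [1.478, 1.57, 0.202]
wrist_force: [-1.1, -2.2, 6.3]
finger_gap: 65.3
```

Request:
step_arm(commands=[0,0,0,0,0,0,0.056,0,0,0,0,0,0,0.056,0,0,0,0,0,0,0.056])

```text
clock: 12.08
eef_pos: [462.8, 357.5, 46.2]
eef_rot: [1.492, 1.57, 0.215]
wrist_force: [-0.1, -3.3, 6.6]
finger_gap: 65.6
```

```bash
python3 - <<'E'
from h import *
plan(20,0.056,[570.9,-138.7,200],-73)
E
```

```text
pos [462.8 357.5  46.2] jaw -73.1 gap 65.6 F [-0.1 -3.3  6.6] t 12.07 tilt [ 0.001  0.    -1.   ] j [ 0.6   0.55  1.56 -0.    1.03  1.87]
[-0.0077, -0.002, 0.0253, np.float64(-0.0), 0, 0, 0.056, -0.0077, -0.002, 0.0253, np.float64(-0.0), 0, 0, 0.056, -0.0077, -0.002, 0.0253, np.float64(-0.0), 0, 0, 0.056, -0.0077, -0.002, 0.0253, np.float64(-0.0), 0, 0, 0.056, -0.0077, -0.002, 0.0253, np.float64(-0.0), 0, 0, 0.056]
[-0.0077, -0.002, 0.0253, np.float64(-0.0), 0, 0, 0.056, -0.0077, -0.002, 0.0253, np.float64(-0.0), 0, 0, 0.056, -0.0077, -0.002, 0.0253, np.float64(-0.0), 0, 0, 0.056, -0.0077, -0.002, 0.0253, np.float64(-0.0), 0, 0, 0.056, -0.0077, -0.0021, 0.0253, np.float64(-0.0), 0, 0, 0.056]
[-0.0077, -0.0021, 0.0253, np.float64(-0.0), 0, 0, 0.056, -0.0077, -0.0021, 0.0253, np.float64(-0.0), 0, 0, 0.056, -0.0077, -0.0021, 0.0253, np.float64(-0.0), 0, 0, 0.056, -0.0077, -0.0021, 0.0253, np.float64(-0.0), 0, 0, 0.056, -0.0077, -0.0021, 0.0253, np.float64(-0.0), 0, 0, 0.056]
[-0.0077, -0.0021, 0.0253, np.float64(-0.0), 0, 0, 0.056, -0.0077, -0.0021, 0.0253, np.float64(-0.0), 0, 0, 0.056, -0.0077, -0.0021, 0.0253, np.float64(-0.0), 0, 0, 0.056, -0.0077, -0.0021, 0.0253, np.float64(-0.0), 0, 0, 0.056, -0.0077, -0.0021, 0.0253, np.float64(-0.0), 0, 0, 0.056]
```

Request:
step_arm(commands=[-0.01,0,0,0,0,0,0.056,-0.03,0,0,0,0,0,0.056,-0.04,0,0,0,0,0,0.056,-0.04,0,0,0,0,0,0.056,-0.035,0,0.01,0,0,0,0.056])

```text
clock: 12.7
eef_pos: [465.1, 348.1, 202.3]
eef_rot: [2.33, 1.57, 1.054]
wrist_force: [-0.1, -0.3, -2.1]
finger_gap: 65.5
```

Request:
step_arm(commands=[0,-0.003,0.025,0,0,0,0.056,0,-0.003,0.038,0,0,0,0.056,0,-0.003,0.04,0,0,0,0.056,0,-0.003,0.04,0,0,0,0.056,0,-0.003,0.04,0,0,0,0.056])

```text
clock: 13.32
eef_pos: [504.0, 167.2, 200.8]
eef_rot: [-2.837, 1.571, 2.169]
wrist_force: [0.6, 0.4, -3.5]
finger_gap: 65.2
```

Request:
step_arm(commands=[0,-0.003,0.04,0,0,0,0.056,0,-0.003,0.04,0,0,0,0.056,0,-0.003,0.04,0,0,0,0.056,0,-0.003,0.04,0,0,0,0.056,0,-0.003,0.04,0,0,0,0.056])

```text
clock: 13.95
eef_pos: [547.7, -28.5, 200.8]
eef_rot: [-2.987, 1.571, 2.019]
wrist_force: [-0.1, -0.2, -3.2]
finger_gap: 65.1
```

Request:
step_arm(commands=[0,-0.003,0.04,0,0,0,0.056,0,-0.003,0.035,0,0,0,0.056,0,-0.003,0.025,0,0,0,0.056,0,-0.002,0.013,0,0,0,0.056,0,0,0,0,0,0,0.056])

```text
clock: 14.58
eef_pos: [569.8, -138.8, 200.4]
eef_rot: [-2.408, 1.57, 2.598]
wrist_force: [-0.4, 0.4, -2.7]
finger_gap: 65.5
```

```bash
python3 - <<'E'
from h import *
plan(5,0.056,[570.9,-138.7,44],-73)
im=manip.camera("top")
for d in outlines("coaster")[:4]:
    (c,wh,a),w=rect(d["pixels"],8); print("coaster",round(d["score"],2),np.round(d["centre"]),np.round(c,1),np.round(wh,1))
cv2.imwrite("pics/s2.png",cv2.resize(manip.camera("side")[60:260,220:480],None,fx=3,fy=3)[:,:,::-1])
E
```

```text
pos [ 569.8 -138.8  200.4] jaw -73.2 gap 65.5 F [-0.4  0.4 -2.7] t 14.57 tilt [-0.  0. -1.] j [-0.3   0.39  1.42  0.    1.34  0.98]
[0.0313, 0.0002, 0.0, np.float64(-0.0), 0, 0, 0.056, 0.0313, 0.0002, 0.0, np.float64(-0.0), 0, 0, 0.056, 0.0313, 0.0002, 0.0, np.float64(-0.0), 0, 0, 0.056, 0.0313, 0.0002, 0.0, np.float64(-0.0), 0, 0, 0.056, 0.0313, 0.0002, 0.0, np.float64(-0.0), 0, 0, 0.056]
coaster 0.89 [272. 318.] [403.5   1.5] [101.7 100.3]
coaster 0.63 [146. 367.] [ 725.1 -125.4] [ 63.2 101.4]
```

View pics/s2.png

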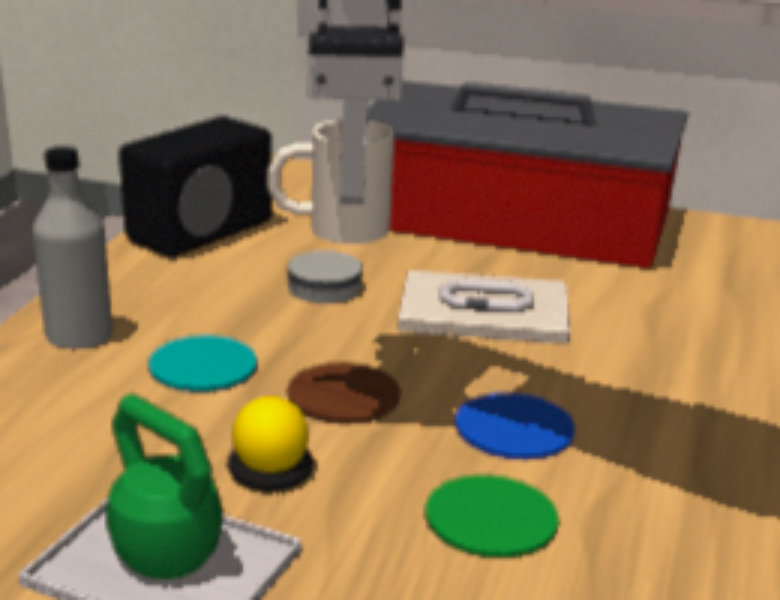

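Request:
step_arm(commands=[0.03,0,0,0,0,0,0.056,0.04,0,0,0,0,0,0.056,0.04,0,0,0,0,0,0.056,0.02,0,0,0,0,0,0.056,0.005,0,0,0,0,0,0.056])

```text
clock: 15.35
eef_pos: [569.5, -137.8, 64.5]
eef_rot: [-2.195, 1.569, 2.813]
wrist_force: [0.3, -0.3, -2.2]
finger_gap: 65.5
```

```bash
python3 - <<'E'
from h import *
print(world([190.3,334.7],8,"side"))
plan(5,0.056,[570.9,-138.7,44],-73)
E
```

```text
[[ 568.60985281 -134.06031562    8.        ]]
pos [ 569.5 -137.8   64.5] jaw -73.1 gap 65.5 F [ 0.3 -0.3 -2.2] t 15.35 tilt [-0.002  0.001 -1.   ] j [-0.3   0.53  1.55  0.    1.07  0.98]
[0.0041, 0.0002, 0.0003, np.float64(-0.0), 0, 0, 0.056, 0.0041, 0.0002, 0.0003, np.float64(-0.0), 0, 0, 0.056, 0.0041, 0.0002, 0.0003, np.float64(-0.0), 0, 0, 0.056, 0.0041, 0.0002, 0.0003, np.float64(-0.0), 0, 0, 0.056, 0.0041, 0.0002, 0.0003, np.float64(-0.0), 0, 0, 0.056]
```

Request:
step_arm(commands=[0.008,0,0,0,0,0,0.056,0.006,0,0,0,0,0,0.056,0.003,0,0,0,0,0,0.056,0.001,0,0,0,0,0,0.056,0,0,0,0,0,0,0.056])

```text
clock: 15.98
eef_pos: [570.0, -138.7, 47.6]
eef_rot: [1.06, 1.571, -0.216]
wrist_force: [0.0, -0.8, -3.4]
finger_gap: 65.2
```

Request:
step_arm(commands=[0.001,0,0,0,0,0,0.056,0.001,0,0,0,0,0,0.056,0,0,0,0,0,0,0.056,0,0,0,0,0,0,0.056])

```text
clock: 16.48
eef_pos: [570.0, -138.7, 45.5]
eef_rot: [1.231, 1.571, -0.046]
wrist_force: [0.2, 0.3, -3.5]
finger_gap: 65.1
```

Request:
step_arm(commands=[0.001,0,0,0,0,0,0.056,0,0,0,0,0,0,0.056,0,0,0,0,0,0,0.056])

```text
clock: 16.85
eef_pos: [569.9, -138.7, 44.4]
eef_rot: [-1.576, 1.571, -2.852]
wrist_force: [0.2, 0.3, -3.6]
finger_gap: 65.0
```

Request:
step_arm(commands=[0.001,0,0,0,0,0,0.056,0,0,0,0,0,0,0.056,0,0,0,0,0,0,0.056])

```text
clock: 17.23
eef_pos: [570.0, -138.7, 44.2]
eef_rot: [0.904, 1.57, -0.372]
wrist_force: [-4.1, 0.9, 5.1]
finger_gap: 65.1
```

Request:
step_arm(commands=[0,0,0,0,0,0,0.067,0,0,0,0,0,0,0.07,0,0,0,0,0,0,0.08,0,0,0,0,0,0,0.094,0,0,0,0,0,0,0.094])

```text
clock: 17.85
eef_pos: [570.0, -138.7, 43.4]
eef_rot: [-0.422, 1.571, -1.699]
wrist_force: [-0.4, 0.4, 0.1]
finger_gap: 93.2
```

Request:
step_arm(commands=[-0.02,0,0,0,0,0,0.094,-0.04,0,0,0,0,0,0.094,-0.04,0,0,0,0,0,0.094,-0.04,0,0,0,0,0,0.094,-0.025,0,0,0,0,0,0.094])

```text
clock: 18.48
eef_pos: [570.2, -138.8, 210.6]
eef_rot: [0.962, 1.569, -0.315]
wrist_force: [-0.1, 0.1, 0.1]
finger_gap: 94.2
```

```bash
python3 - <<'E'
from h import *
plan(10,0.06,[614,140,205],-114)
im=manip.camera("side"); cv2.imwrite("pics/s3.png",cv2.resize(im[120:280,220:420],None,fx=4,fy=4,interpolation=cv2.INTER_CUBIC)[:,:,::-1])
im=manip.camera("top"); 
E
```

```text
pos [ 570.2 -138.8  210.6] jaw -73.1 gap 94.2 F [-0.1  0.1  0.1] t 18.48 tilt [ 0.002 -0.001 -1.   ] j [-0.3   0.38  1.41 -0.    1.36  0.98]
[0.0006, 0.0123, -0.0254, np.float64(4.1), 0, 0, 0.06, 0.0006, 0.0104, -0.0262, np.float64(4.1), 0, 0, 0.06, 0.0006, 0.0085, -0.0269, np.float64(4.1), 0, 0, 0.06, 0.0006, 0.0066, -0.0274, np.float64(4.1), 0, 0, 0.06, 0.0006, 0.0046, -0.0278, np.float64(4.1), 0, 0, 0.06]
[0.0006, 0.0026, -0.0281, np.float64(4.1), 0, 0, 0.06, 0.0006, 0.0006, -0.0282, np.float64(4.1), 0, 0, 0.06, 0.0006, -0.0014, -0.0282, np.float64(4.1), 0, 0, 0.06, 0.0006, -0.0034, -0.028, np.float64(4.1), 0, 0, 0.06, 0.0006, -0.0054, -0.0277, np.float64(4.1), 0, 0, 0.06]
```

View pics/s3.png

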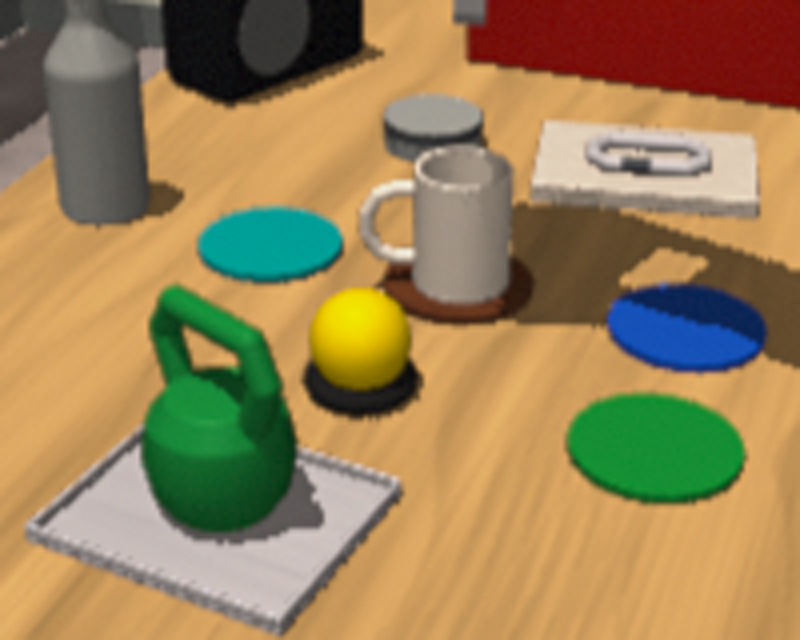

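```bash
python3 - <<'E'
from h import *
c=lambda x,y:[120+y/4-.4,220+x/4-.4]
a=world([c(217,322),c(172,300),c(262,345)],119,"side"); print(np.round(a,1), np.degrees(np.arctan2(*(a[1]-a[2])[[1,0]])))
print("foot contact side",world(c(222,505),3,"side"))
print(world([[181.4,257.6]],119))
E
```

```text
[[614.1 135.6 119. ]
 [646.3 123.9 119. ]
 [582.9 147.7 119. ]] -20.63181398177027
foot contact side [[615.42613794 140.47192948   3.        ]]
[[614.40863134 134.83642634 119.        ]]
```

Request:
step_arm(commands=[0.0,0.012,-0.025,4.1,0,0,0.06,0.0,0.0105,-0.026,4.1,0,0,0.06,0.0,0.0085,-0.027,4.1,0,0,0.06,0.0,0.0065,-0.0275,4.1,0,0,0.06,0.0,0.0045,-0.028,4.1,0,0,0.06])

```text
clock: 19.2
eef_pos: [591.3, 1.2, 206.9]
eef_rot: [-1.575, 1.569, 3.071]
wrist_force: [-0.1, -1.0, -0.2]
finger_gap: 59.9
```

Request:
step_arm(commands=[0.0,0.0025,-0.028,4.1,0,0,0.06,0.0,0.0005,-0.028,4.1,0,0,0.06,0.0,-0.0015,-0.028,4.1,0,0,0.06,0.0,-0.0035,-0.028,4.1,0,0,0.06,0.0,-0.0055,-0.0275,4.1,0,0,0.06])

```text
clock: 19.82
eef_pos: [612.8, 140.0, 206.8]
eef_rot: [-0.978, 1.569, -2.973]
wrist_force: [-0.5, -1.0, 0.1]
finger_gap: 60.0
```

```bash
python3 - <<'E'
from h import *
plan(1,0.06,[614.2,135.3,206],-112.5)
E
```

```text
pos [612.8 140.  206.8] jaw -114.3 gap 60.0 F [-0.5 -1.   0.1] t 19.82 tilt [-0.002 -0.    -1.   ] j [ 0.17  0.48  1.27 -0.    1.39  2.16]
[0.0008, 0.0032, 0.0037, np.float64(-1.8), 0, 0, 0.06]
```

Request:
step_arm(commands=[0.01,0.003,0.004,-1.8,0,0,0.06,0.03,0,0,0,0,0,0.06,0.035,0,0,0,0,0,0.06,0.022,0,0,0,0,0,0.06,0.008,0,0,0,0,0,0.06])

```text
clock: 20.45
eef_pos: [613.1, 134.1, 100.9]
eef_rot: [-1.019, 1.567, -2.979]
wrist_force: [-0.3, -0.0, 0.4]
finger_gap: 59.9
```

Request:
step_arm(commands=[0,0,0,0,0,0,0.04,0,0,0,0,0,0,0.03,0,0,0,0,0,0,0.022,0,0,0,0,0,0,0.015,0,0,0,0,0,0,0.01], squeeze=50)

```text
clock: 21.08
eef_pos: [614.4, 134.4, 103.9]
eef_rot: [2.391, 1.57, 0.43]
wrist_force: [0.3, 1.5, 2.5]
finger_gap: 16.4
```

Request:
step_arm(commands=[0,0,0,0,0,0,0.005,0,0,0,0,0,0,0.005,0,0,0,0,0,0,0.005,0,0,0,0,0,0,0.005])

```text
clock: 21.58
eef_pos: [614.4, 134.4, 103.9]
eef_rot: [2.311, 1.57, 0.35]
wrist_force: [0.2, 3.2, 4.6]
finger_gap: 16.7
```

```bash
python3 - <<'E'
from h import *
plan(1,0.005,[614.2,135.3,206],-112.5)
E
```

```text
pos [614.4 134.4 103.9] jaw -112.3 gap 16.7 F [0.2 3.2 4.6] t 21.57 tilt [ 0.001  0.    -1.   ] j [0.16 0.57 1.39 0.   1.19 2.12]
[-0.1021, -0.0005, -0.0008, np.float64(0.2), 0, 0, 0.005]
```

Request:
step_arm(commands=[-0.008,0,0,0,0,0,0.005,-0.02,0,0,0,0,0,0.005,-0.03,0,0,0,0,0,0.005,-0.03,0,0,0,0,0,0.005,-0.015,0,0,0,0,0,0.005])

```text
clock: 22.2
eef_pos: [614.1, 134.0, 207.4]
eef_rot: [1.028, 1.57, -0.933]
wrist_force: [-0.5, 0.1, -6.7]
finger_gap: 16.5
```

```bash
python3 - <<'E'
from h import *
plan(15,0.005,[456.7,365.6,200],-85)
E
```

```text
pos [614.1 134.  207.4] jaw -112.4 gap 16.5 F [-0.5  0.1 -6.7] t 22.2 tilt [ 0. -0. -1.] j [ 0.16  0.48  1.27 -0.    1.39  2.12]
[0.0005, -0.0156, -0.0103, np.float64(-1.8), 0, 0, 0.005, 0.0005, -0.0152, -0.0108, np.float64(-1.8), 0, 0, 0.005, 0.0005, -0.0149, -0.0113, np.float64(-1.8), 0, 0, 0.005, 0.0005, -0.0145, -0.0117, np.float64(-1.8), 0, 0, 0.005, 0.0005, -0.0141, -0.0122, np.float64(-1.8), 0, 0, 0.005]
[0.0005, -0.0138, -0.0126, np.float64(-1.8), 0, 0, 0.005, 0.0005, -0.0133, -0.0131, np.float64(-1.8), 0, 0, 0.005, 0.0005, -0.0129, -0.0135, np.float64(-1.8), 0, 0, 0.005, 0.0005, -0.0125, -0.0139, np.float64(-1.8), 0, 0, 0.005, 0.0005, -0.012, -0.0143, np.float64(-1.8), 0, 0, 0.005]
[0.0005, -0.0116, -0.0146, np.float64(-1.8), 0, 0, 0.005, 0.0005, -0.0111, -0.015, np.float64(-1.8), 0, 0, 0.005, 0.0005, -0.0106, -0.0154, np.float64(-1.8), 0, 0, 0.005, 0.0005, -0.0101, -0.0157, np.float64(-1.8), 0, 0, 0.005, 0.0005, -0.0096, -0.016, np.float64(-1.8), 0, 0, 0.005]
```

Request:
step_arm(commands=[0,-0.0155,-0.0105,-1.8,0,0,0.005,0,-0.015,-0.011,-1.8,0,0,0.005,0,-0.015,-0.0115,-1.8,0,0,0.005,0,-0.0145,-0.0115,-1.8,0,0,0.005,0,-0.014,-0.012,-1.8,0,0,0.005])

```text
clock: 22.82
eef_pos: [561.3, 212.8, 206.3]
eef_rot: [-1.045, 1.571, -2.846]
wrist_force: [0.2, -0.8, -6.6]
finger_gap: 17.2
```

Request:
step_arm(commands=[0,-0.014,-0.0125,-1.8,0,0,0.005,0,-0.0135,-0.013,-1.8,0,0,0.005,0,-0.013,-0.0135,-1.8,0,0,0.005,0,-0.0125,-0.014,-1.8,0,0,0.005,0,-0.012,-0.0145,-1.8,0,0,0.005])

```text
clock: 23.45
eef_pos: [508.8, 290.2, 206.5]
eef_rot: [2.126, 1.571, 0.482]
wrist_force: [0.2, 1.4, -6.0]
finger_gap: 16.9
```

Request:
step_arm(commands=[0,-0.0115,-0.0145,-1.8,0,0,0.005,0,-0.011,-0.015,-1.8,0,0,0.005,0,-0.0105,-0.0155,-1.8,0,0,0.005,0,-0.01,-0.0155,-1.8,0,0,0.005,0,-0.0095,-0.016,-1.8,0,0,0.005])

```text
clock: 24.08
eef_pos: [457.3, 367.5, 206.4]
eef_rot: [-2.417, 1.571, 2.378]
wrist_force: [-0.4, -0.4, -6.3]
finger_gap: 16.7
```

Request:
step_arm(commands=[0.015,0,0,0,0,0,0.005,0.025,0,0,0,0,0,0.005,0.015,0,0,0,0,0,0.005,0,0,0,0,0,0,0.005])

```text
clock: 24.58
eef_pos: [457.7, 366.0, 150.2]
eef_rot: [-1.018, 1.568, -2.508]
wrist_force: [0.1, -0.3, -5.8]
finger_gap: 16.5
```

```bash
python3 - <<'E'
from h import *
plan(1,0.005,[456.7,365.6,116],-85)
im=manip.camera("side"); cv2.imwrite("pics/s4.png",cv2.resize(im[200:390,210:400],None,fx=3,fy=3,interpolation=cv2.INTER_CUBIC)[:,:,::-1])
E
```

```text
pos [457.7 366.  150.2] jaw -85.4 gap 16.5 F [ 0.1 -0.3 -5.8] t 24.57 tilt [-0.002 -0.001 -1.   ] j [ 0.61  0.43  1.48 -0.    1.24  2.1 ]
[0.0342, -0.001, 0.0003, np.float64(-0.4), 0, 0, 0.005]
```

View pics/s4.png

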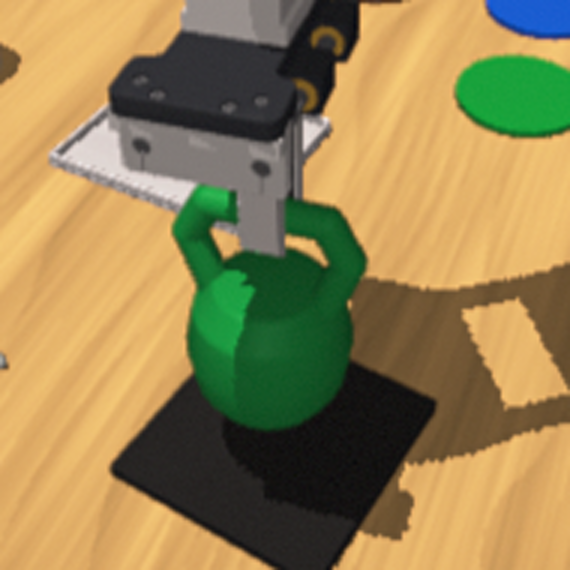

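Request:
step_arm(commands=[0.012,0,0,0,0,0,0.005,0.012,0,0,0,0,0,0.005,0.008,0,0,0,0,0,0.005,0.003,0,0,0,0,0,0.005,0.001,0,0,0,0,0,0.005])

```text
clock: 25.25
eef_pos: [458.0, 366.5, 115.4]
eef_rot: [1.471, 1.571, -0.019]
wrist_force: [0.2, 0.8, -6.3]
finger_gap: 16.8
```

Request:
step_arm(commands=[0.001,0,0,0,0,0,0.005,0.001,0,0,0,0,0,0.005,0,0,0,0,0,0,0.005])

```text
clock: 25.62
eef_pos: [458.0, 366.5, 113.5]
eef_rot: [2.094, 1.571, 0.605]
wrist_force: [-0.2, 0.1, -5.7]
finger_gap: 16.9
```

Request:
step_arm(commands=[0.001,0,0,0,0,0,0.005,0.001,0,0,0,0,0,0.005,0,0,0,0,0,0,0.005])

```text
clock: 26.0
eef_pos: [457.9, 366.4, 111.3]
eef_rot: [-1.009, 1.571, -2.499]
wrist_force: [-0.3, 0.1, -6.3]
finger_gap: 16.7
```

Request:
step_arm(commands=[0.001,0,0,0,0,0,0.005,0,0,0,0,0,0,0.005,0,0,0,0,0,0,0.005])

```text
clock: 26.38
eef_pos: [458.1, 366.7, 110.8]
eef_rot: [2.28, 1.57, 0.79]
wrist_force: [0.6, 1.8, -0.8]
finger_gap: 16.7
```

Request:
step_arm(commands=[0.0005,0,0,0,0,0,0.005,0,0,0,0,0,0,0.02,0,0,0,0,0,0,0.03,0,0,0,0,0,0,0.05,0,0,0,0,0,0,0.06])

```text
clock: 27.0
eef_pos: [458.0, 366.3, 109.8]
eef_rot: [-0.655, 1.571, -2.145]
wrist_force: [-0.3, 0.4, -0.5]
finger_gap: 46.6
```

Request:
step_arm(commands=[-0.02,0,0,0,0,0,0.06,-0.03,0,0,0,0,0,0.07,-0.03,0,0,0,0,0,0.094,-0.03,0,0,0,0,0,0.094,0,0,0,0,0,0,0.094])

```text
clock: 27.62
eef_pos: [458.6, 366.8, 222.0]
eef_rot: [2.071, 1.567, 0.582]
wrist_force: [-0.4, 0.3, -0.8]
finger_gap: 93.2
```

```bash
python3 - <<'E'
from h import *
plan(15,0.094,[490.5,-352.5,200],-77.8)
im=manip.camera("side"); cv2.imwrite("pics/s5.png",cv2.resize(im[120:390,180:440],None,fx=2.2,fy=2.2,interpolation=cv2.INTER_CUBIC)[:,:,::-1])
manip.camera("top")
for d in outlines("parts_tray")[:2]:
    (c,wh,a),w=rect(d["pixels"],11); print("tray",round(d["score"],2),np.round(c,1),np.round(wh,1),round(a,1))
E
```

```text
pos [458.6 366.8 222. ] jaw -85.4 gap 93.2 F [-0.4  0.3 -0.8] t 27.62 tilt [ 0.003  0.002 -1.   ] j [ 0.61  0.37  1.39 -0.    1.38  2.1 ]
[0.0015, -0.0018, 0.048, np.float64(-0.5), 0, 0, 0.094, 0.0015, -0.0022, 0.048, np.float64(-0.5), 0, 0, 0.094, 0.0015, -0.0026, 0.0479, np.float64(-0.5), 0, 0, 0.094, 0.0015, -0.003, 0.0479, np.float64(-0.5), 0, 0, 0.094, 0.0015, -0.0035, 0.0479, np.float64(-0.5), 0, 0, 0.094]
[0.0015, -0.0039, 0.0478, np.float64(-0.5), 0, 0, 0.094, 0.0015, -0.0043, 0.0478, np.float64(-0.5), 0, 0, 0.094, 0.0015, -0.0047, 0.0478, np.float64(-0.5), 0, 0, 0.094, 0.0015, -0.0051, 0.0477, np.float64(-0.5), 0, 0, 0.094, 0.0015, -0.0056, 0.0477, np.float64(-0.5), 0, 0, 0.094]
[0.0015, -0.006, 0.0476, np.float64(-0.5), 0, 0, 0.094, 0.0015, -0.0064, 0.0476, np.float64(-0.5), 0, 0, 0.094, 0.0015, -0.0068, 0.0475, np.float64(-0.5), 0, 0, 0.094, 0.0015, -0.0072, 0.0475, np.float64(-0.5), 0, 0, 0.094, 0.0015, -0.0076, 0.0474, np.float64(-0.5), 0, 0, 0.094]
tray 0.91 [612.8 149.7] [134.9 164.8] 83.2
```

View pics/s5.png

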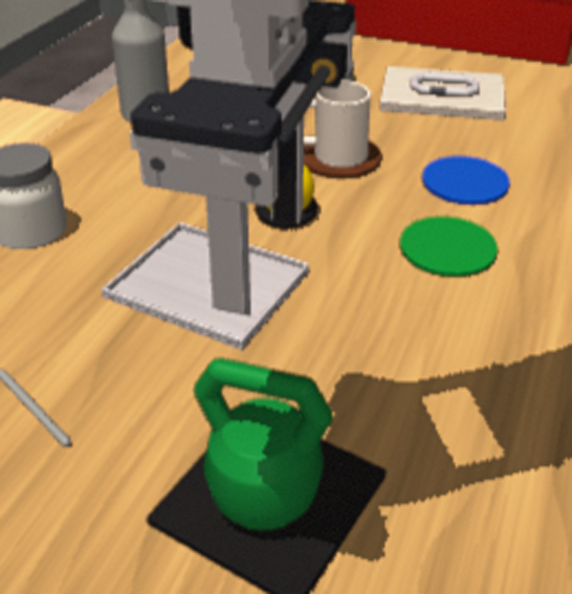

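Request:
step_arm(commands=[0.0015,-0.002,0.048,-0.5,0,0,0.094,0.0015,-0.002,0.048,-0.5,0,0,0.094,0.0015,-0.0025,0.048,-0.5,0,0,0.094,0.0015,-0.003,0.048,-0.5,0,0,0.094,0.0015,-0.0035,0.048,-0.5,0,0,0.094])

```text
clock: 28.4
eef_pos: [468.1, 124.7, 211.2]
eef_rot: [-1.48, 1.569, -2.926]
wrist_force: [0.6, -0.1, 0.1]
finger_gap: 93.7
```

Request:
step_arm(commands=[0.0015,-0.004,0.048,-0.5,0,0,0.094,0.0015,-0.0045,0.048,-0.5,0,0,0.094,0.0015,-0.0045,0.048,-0.5,0,0,0.094,0.0015,-0.005,0.048,-0.5,0,0,0.094,0.0015,-0.0055,0.0475,-0.5,0,0,0.094])

```text
clock: 29.02
eef_pos: [478.8, -115.6, 203.8]
eef_rot: [-2.037, 1.569, 2.844]
wrist_force: [1.0, 0.4, 0.1]
finger_gap: 93.7
```

Request:
step_arm(commands=[0.0015,-0.006,0.0475,-0.5,0,0,0.094,0.0015,-0.0065,0.0475,-0.5,0,0,0.094,0.0015,-0.007,0.0475,-0.5,0,0,0.094,0.0015,-0.007,0.0475,-0.5,0,0,0.094,0.0015,-0.0075,0.0475,-0.5,0,0,0.085])

```text
clock: 29.65
eef_pos: [489.3, -355.2, 195.9]
eef_rot: [-2.483, 1.569, 2.441]
wrist_force: [-0.1, -0.1, 0.9]
finger_gap: 87.4
```

Request:
step_arm(commands=[0.04,0,0,0,0,0,0.085,0.04,0,0,0,0,0,0.085,0.03,0,0,0,0,0,0.085,0,0,0,0,0,0,0.085])

```text
clock: 30.15
eef_pos: [488.5, -352.8, 84.4]
eef_rot: [-2.464, 1.565, 2.46]
wrist_force: [0.2, -0.4, 0.7]
finger_gap: 84.8
```

```bash
python3 - <<'E'
from h import *
plan(1,0.085,[490.5,-353,20],-77.8)
E
```

```text
pos [ 488.5 -352.8   84.4] jaw -77.9 gap 84.8 F [ 0.2 -0.4  0.7] t 30.15 tilt [-0.004  0.004 -1.   ] j [-0.69  0.54  1.48 -0.    1.13  0.67]
[0.0644, 0.0019, 0.0006, np.float64(-0.1), 0, 0, 0.085]
```

Request:
step_arm(commands=[0.02,0.002,0,0,0,0,0.085,0.025,0,0,0,0,0,0.085,0.013,0,0,0,0,0,0.085,0.005,0,0,0,0,0,0.085,0.001,0,0,0,0,0,0.075])

```text
clock: 30.78
eef_pos: [492.0, -353.5, 23.8]
eef_rot: [0.683, 1.57, -0.676]
wrist_force: [0.1, 0.5, 0.1]
finger_gap: 78.1
```

Request:
step_arm(commands=[0,0,0,0,0,0,0.06,0,0,0,0,0,0,0.045,0,0,0,0,0,0,0.045,0,0,0,0,0,0,0.045,0,0,0,0,0,0,0.045], squeeze=20)

```text
clock: 31.4
eef_pos: [492.0, -353.5, 23.9]
eef_rot: [0.662, 1.57, -0.697]
wrist_force: [-0.4, -0.8, 4.9]
finger_gap: 54.1
```

Request:
step_arm(commands=[-0.02,0,0,0,0,0,0.045,-0.04,0,0,0,0,0,0.045,-0.045,0,0,0,0,0,0.045,-0.045,0,0,0,0,0,0.045,-0.03,0,0,0,0,0,0.045])

```text
clock: 32.02
eef_pos: [491.8, -353.4, 207.0]
eef_rot: [0.699, 1.568, -0.66]
wrist_force: [-0.5, -0.3, -1.4]
finger_gap: 53.7
```

```bash
python3 - <<'E'
from h import *
plan(15,0.045,[613.3,149.5,200],-96.8)
E
```

```text
pos [ 491.8 -353.4  207. ] jaw -77.9 gap 53.7 F [-0.5 -0.3 -1.4] t 32.02 tilt [ 0.002 -0.002 -1.   ] j [-0.68  0.42  1.35  0.    1.36  0.68]
[0.0005, 0.015, -0.0311, np.float64(1.3), 0, 0, 0.045, 0.0005, 0.0143, -0.0314, np.float64(1.3), 0, 0, 0.045, 0.0005, 0.0136, -0.0317, np.float64(1.3), 0, 0, 0.045, 0.0005, 0.0129, -0.032, np.float64(1.3), 0, 0, 0.045, 0.0005, 0.0122, -0.0323, np.float64(1.3), 0, 0, 0.045]
[0.0005, 0.0115, -0.0325, np.float64(1.3), 0, 0, 0.045, 0.0005, 0.0107, -0.0328, np.float64(1.3), 0, 0, 0.045, 0.0005, 0.01, -0.033, np.float64(1.3), 0, 0, 0.045, 0.0005, 0.0093, -0.0332, np.float64(1.3), 0, 0, 0.045, 0.0005, 0.0086, -0.0334, np.float64(1.3), 0, 0, 0.045]
[0.0005, 0.0078, -0.0336, np.float64(1.3), 0, 0, 0.045, 0.0005, 0.0071, -0.0338, np.float64(1.3), 0, 0, 0.045, 0.0005, 0.0063, -0.0339, np.float64(1.3), 0, 0, 0.045, 0.0005, 0.0056, -0.034, np.float64(1.3), 0, 0, 0.045, 0.0005, 0.0048, -0.0342, np.float64(1.3), 0, 0, 0.045]
```

The grip sits about 4 mm higher than intended on the round bar. I set it back down and regrip lower.

Request:
step_arm(commands=[0.04,0,0,0,0,0,0.045,0.05,0,0,0,0,0,0.045,0.05,0,0,0,0,0,0.045,0.03,0,0,0,0,0,0.045,0.01,0,0,0,0,0,0.045])

```text
clock: 32.65
eef_pos: [491.2, -352.8, 23.3]
eef_rot: [-2.511, 1.568, 2.413]
wrist_force: [-19.2, 16.1, 53.7]
finger_gap: 54.1
```

Request:
step_arm(commands=[0.001,0,0,0,0,0,0.045,0,0,0,0,0,0,0.045,0,0,0,0,0,0,0.06,0,0,0,0,0,0,0.07,0,0,0,0,0,0,0.07])

```text
clock: 33.28
eef_pos: [491.8, -353.4, 22.6]
eef_rot: [0.545, 1.571, -0.814]
wrist_force: [0.1, 0.2, -0.5]
finger_gap: 69.7
```

Request:
step_arm(commands=[0.002,0,0,0,0,0,0.07,0.001,0,0,0,0,0,0.07,0,0,0,0,0,0,0.07])

```text
clock: 33.65
eef_pos: [491.7, -353.3, 19.3]
eef_rot: [-2.424, 1.57, 2.5]
wrist_force: [-0.1, -0.4, 0.4]
finger_gap: 70.3
```

Request:
step_arm(commands=[0,0,0,0,0,0,0.06,0,0,0,0,0,0,0.045,0,0,0,0,0,0,0.045,0,0,0,0,0,0,0.045,0,0,0,0,0,0,0.045], squeeze=20)

```text
clock: 34.28
eef_pos: [491.8, -353.4, 19.5]
eef_rot: [0.205, 1.571, -1.153]
wrist_force: [-0.3, 0.4, 0.1]
finger_gap: 55.6
```

Request:
step_arm(commands=[-0.02,0,0,0,0,0,0.045,-0.04,0,0,0,0,0,0.045,-0.045,0,0,0,0,0,0.045,-0.045,0,0,0,0,0,0.045,-0.035,0,0,0,0,0,0.045])

```text
clock: 34.9
eef_pos: [491.8, -353.4, 208.1]
eef_rot: [0.688, 1.568, -0.67]
wrist_force: [-0.3, -0.1, -1.7]
finger_gap: 55.5
```

Request:
step_arm(commands=[0,0.015,-0.031,1.3,0,0,0.045,0,0.0145,-0.0315,1.3,0,0,0.045,0,0.0135,-0.0315,1.3,0,0,0.045,0,0.013,-0.032,1.3,0,0,0.045,0,0.012,-0.0325,1.3,0,0,0.045])

```text
clock: 35.52
eef_pos: [532.7, -184.5, 205.9]
eef_rot: [1.125, 1.57, -0.348]
wrist_force: [0.4, -0.6, -1.0]
finger_gap: 55.2
```

Request:
step_arm(commands=[0,0.0115,-0.0325,1.3,0,0,0.045,0,0.0105,-0.033,1.3,0,0,0.045,0,0.01,-0.033,1.3,0,0,0.045,0,0.0095,-0.033,1.3,0,0,0.045,0,0.0085,-0.0335,1.3,0,0,0.045])

```text
clock: 36.15
eef_pos: [573.8, -17.1, 205.9]
eef_rot: [1.47, 1.57, -0.116]
wrist_force: [0.3, 0.0, -0.5]
finger_gap: 55.4
```

Request:
step_arm(commands=[0,0.008,-0.0335,1.3,0,0,0.045,0,0.007,-0.034,1.3,0,0,0.045,0,0.0065,-0.034,1.3,0,0,0.045,0,0.0055,-0.034,1.3,0,0,0.045,0,0.005,-0.034,1.3,0,0,0.045])

```text
clock: 36.78
eef_pos: [615.9, 150.3, 206.0]
eef_rot: [1.864, 1.57, 0.164]
wrist_force: [0.3, -0.3, -1.1]
finger_gap: 55.1
```

Request:
step_arm(commands=[0.03,0,0,0,0,0,0.045,0.04,0,0,0,0,0,0.045,0.04,0,0,0,0,0,0.045,0.03,0,0,0,0,0,0.045,0,0,0,0,0,0,0.045])

```text
clock: 37.4
eef_pos: [614.9, 149.0, 63.6]
eef_rot: [-1.265, 1.568, -2.964]
wrist_force: [0.3, 0.4, 0.1]
finger_gap: 55.1
```

```bash
python3 - <<'E'
from h import *
plan(1,0.045,[613.3,149.5,6.5],-96.8)
im=manip.camera("side"); cv2.imwrite("pics/s6.png",cv2.resize(im[180:300,200:360],None,fx=4,fy=4,interpolation=cv2.INTER_CUBIC)[:,:,::-1])
E
```

```text
pos [614.9 149.   63.6] jaw -97.4 gap 55.1 F [0.3 0.4 0.1] t 37.4 tilt [-0.003 -0.001 -1.   ] j [0.18 0.62 1.4  0.   1.12 1.88]
[0.0571, -0.0017, -0.0003, np.float64(-0.6), 0, 0, 0.045]
```

View pics/s6.png

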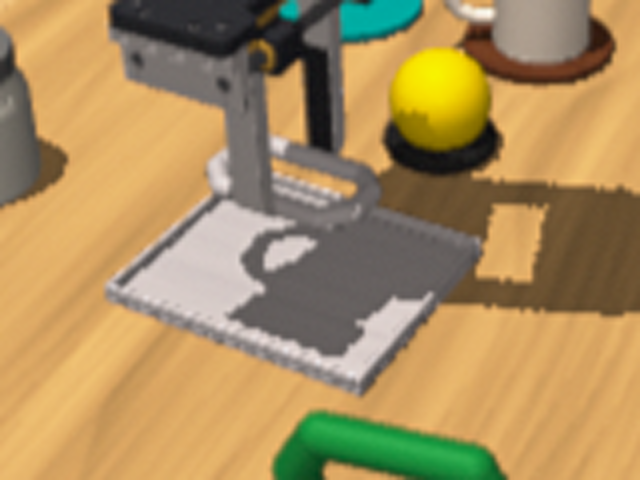

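Request:
step_arm(commands=[0.02,-0.0015,0,-0.6,0,0,0.045,0.02,0,0,0,0,0,0.045,0.008,0,0,0,0,0,0.045,0.003,0,0,0,0,0,0.045,0,0,0,0,0,0,0.045])

```text
clock: 38.08
eef_pos: [614.7, 149.4, 13.9]
eef_rot: [1.819, 1.57, 0.13]
wrist_force: [0.6, -0.1, -1.5]
finger_gap: 55.4
```

Request:
step_arm(commands=[0.002,0,0,0,0,0,0.045,0.001,0,0,0,0,0,0.045,0,0,0,0,0,0,0.045])

```text
clock: 38.45
eef_pos: [614.4, 149.4, 10.5]
eef_rot: [0.908, 1.571, -0.781]
wrist_force: [0.3, -0.0, 0.1]
finger_gap: 55.5
```

Request:
step_arm(commands=[0.002,0,0,0,0,0,0.045,0.001,0,0,0,0,0,0.045,0,0,0,0,0,0,0.045])

```text
clock: 38.83
eef_pos: [614.3, 149.4, 7.3]
eef_rot: [-1.276, 1.571, -2.965]
wrist_force: [-0.4, 0.6, -2.0]
finger_gap: 55.1
```

Request:
step_arm(commands=[0.0005,0,0,0,0,0,0.045,0,0,0,0,0,0,0.045])

```text
clock: 39.08
eef_pos: [614.4, 149.3, 6.9]
eef_rot: [-1.82, 1.571, 2.775]
wrist_force: [-0.9, 0.2, -1.3]
finger_gap: 55.1
```

Release and retreat.

Request:
step_arm(commands=[0,0,0,0,0,0,0.06,0,0,0,0,0,0,0.068,0,0,0,0,0,0,0.07,0,0,0,0,0,0,0.07,-0.02,0,0,0,0,0,0.07])

```text
clock: 39.7
eef_pos: [613.6, 149.2, 26.4]
eef_rot: [-1.269, 1.568, -2.958]
wrist_force: [0.7, -0.8, -0.7]
finger_gap: 69.9
```

Request:
step_arm(commands=[-0.04,0,0,0,0,0,0.07,-0.045,0,0,0,0,0,0.07,-0.045,0,0,0,0,0,0.07,-0.045,0,0,0,0,0,0.07,-0.02,0,0,0,0,0,0.07])

```text
clock: 40.33
eef_pos: [614.8, 149.5, 226.7]
eef_rot: [1.873, 1.566, 0.184]
wrist_force: [-0.1, -0.2, -0.3]
finger_gap: 69.9
```

Request:
step_arm(commands=[0,-0.045,0,0,0,0,0.07,0,-0.045,0,0,0,0,0.07,0,-0.045,0,0,0,0,0.07,0,-0.045,0,0,0,0,0.07,0,-0.045,0,0,0,0,0.07])

```text
clock: 40.95
eef_pos: [389.5, 175.8, 223.3]
eef_rot: [2.057, 1.569, 0.368]
wrist_force: [0.8, -0.0, -0.3]
finger_gap: 69.7
```

```bash
python3 - <<'E'
from h import *
im=manip.camera("top"); sd=manip.camera("side")
plan(1,0.07,[613.3,149.5,206],-96.8)
for t,z in dict(carabiner=9,parts_tray=11,coaster=8,wax_tin=28,rubber_mat=10,hex_key=4).items():
    for d in outlines(t)[:2]:
        (c,wh,a),w=rect(d["pixels"],z); print(t,round(d["score"],2),np.round(d["centre"]),np.round(c,1),np.round(wh,1),round(a,1))
K=cv2.resize(im[130:300,130:410],None,fx=2.8,fy=2.8,interpolation=cv2.INTER_CUBIC)
cv2.imwrite("pics/t7.png",K[:,:,::-1])
E
```

```text
pos [388.3 176.1 223.6] jaw -96.7 gap 70.5 F [ 1.6 -0.4 -0.1] t 41.05 tilt [ 0.002  0.001 -1.   ] j [0.34 0.   1.82 0.   1.32 2.03]
[0.0176, 0.2266, 0.0004, np.float64(0.1), 0, 0, 0.07]
carabiner 0.63 [191. 263.] [611.3 150.3] [60.9 97.3] 89.5
parts_tray 0.87 [189. 255.] [615.  147.6] [135.4 163.3] 82.4
coaster 0.76 [151. 370.] [ 715.4 -142.9] [100.3 102.2] 44.4
coaster 0.75 [272. 317.] [403.5   2.7] [ 99.2 100.3] 89.4
wax_tin 0.71 [165. 453.] [ 664.7 -347.1] [77.4 88.5] 25.9
wax_tin 0.18 [199. 370.] [ 585.7 -143.2] [76.1 98.4] 82.0
rubber_mat 0.92 [242. 182.] [457.8 364.9] [132.5 131.8] 80.0
rubber_mat 0.34 [200. 370.] [ 587.3 -145.7] [ 78.1 100.4] 81.1
hex_key 0.59 [161. 181.] [685.8 351.7] [ 37.3 118.9] 82.7
hex_key 0.26 [189. 252.] [613.2 151.4] [58.  96.5] 81.2
```

View pics/t7.png

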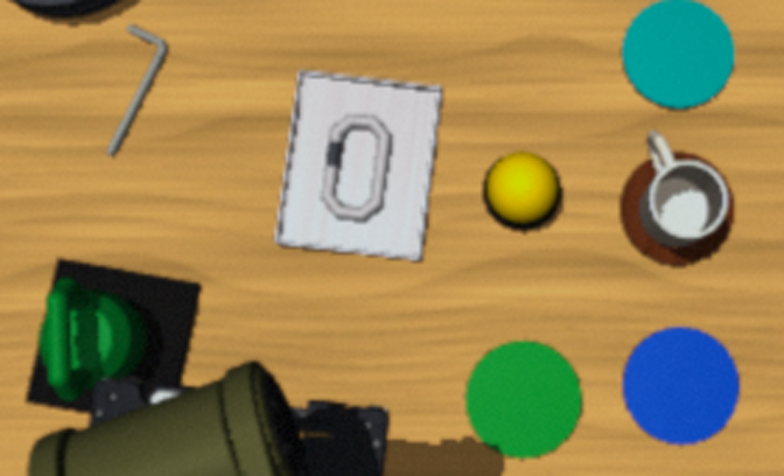

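```bash
python3 - <<'E'
from h import *
print("mug rim",world([130+200/2.8,130+688/2.8],93), "kb bar", world([130+340/2.8,130+60/2.8],132))
print(manip.sign_off(), manip.read_state()["clock"])
E
```

```text
mug rim [[ 569.07387844 -137.60150673   93.        ]] kb bar [[457.70333856 366.19140038 132.        ]]
the job is handed in; nothing more can be done
the job is handed in; nothing more can be done
```

The three things are in their places and the job is handed in, at about 41 s of robot time. I parked the carabiner on the white board, then moved the mug to the wooden coaster, the kettlebell to the rubber mat, and the carabiner to the tray.

| Thing | Measured at the end (x, y in mm) | Place centre (mm) | Off centre |
|---|---|---|---|
| Mug (rim) | 569, -138 | 571, -139 | about 2 mm |
| Kettlebell (handle bar) | 458, 366 | 457, 366 | about 1 mm |
| Carabiner | 612, 151 | 613.5, 149.3 | about 2 mm |

- **Carabiner direction:** the last outline labelled carabiner read about 6–7° off the tray's long axis. A second outline of it (mislabelled hex key) read about 1–2° off, and the picture shows it lengthwise.
- **Left alone:** the tin and hex key measure where they started to within a few mm. In the last picture the ball is still in its ring.
- **What went wrong:** my first regrip of the carabiner on the board sat about 4 mm too high. I set it back down and gripped it again lower. That set-down gave a brief 54 N reading at the wrist, under the 120 N limit. I believe it came through the fingers and the carabiner, but I could not check that it stayed clear of the 40 N limit on the gripper's body.

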